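# Set and lock the slotted fence of a casting jig

## Robot

A 6-joint arm with a two-finger parallel gripper is mounted at the origin on the work surface. World frame = base frame: x ahead of the robot, y to its left, z up, the work surface at z = 0. Lengths are in m, angles in degrees, forces in N, time in s.
With the tool pointing down it reaches from about 0.375 to 0.9 m from the base axis. Payload 3.1 kg.
Tool frame: the origin (TCP) lies on the centre line of the jaws, within the pads' length; the fingertips stand finger_overhang ahead of it and the grasp point (between the pads) lies 5 mm behind it (finger_overhang is the distance from the TCP to the fingertips, in m); z points along the fingers, y is the line along which they close (so a half turn about z gives the same grasp; the last joint's range is limited). The gripper opens to 87 mm and grips with 3 to 60 N. Pads are 19 mm wide; open, the fingers measure 117 mm over their backs; the gripper's body (75 mm by 190 mm) begins 51 mm behind the grasp point.
Start: joints at [65.747, 30.224, 82.088, -0, 67.689, -10.227], TCP at [0.151, 0.606, 0.237] pointing down, gripper open.
Joint ranges: [-176.69, 176.69], [-43.24, 126.21], [12.49, 139.97], [-82, 262], [0, 151.66], [-163.58, 163.58]. Speed limits (degrees/s): [159.86, 159.86, 180, 180, 180, 180].

## Interface

Orientations are given as a 3x3 rotation matrix whose columns are the frame's x, y, z axes.
In Python, from rig import read_state, capture, calibration, hand_in, finger_overhang gives the robot as it stands.
- The arm moves only by the tool send_rows, never from a script. Its argument "plan" is a list of rows, each a list of 5 numbers: the closure in counts, from 0 (fully open) to 255 (shut), then the shift along the tool's x, y, z in m, then the turn about the tool's z in rad. A call has 1 to 20 rows; each row shifts and turns the commanded pose from where the row before left it, along the tool's axes as they then stand; what a row does not reach is not made up. A row lasts 1/12 s, in which the tool goes at most 41.7 mm and 7.16 degrees, less where a joint would pass 70% of its speed; a pose out of reach is approached as far as the arm can. A call is refused whole if a number of a shift passes 0.0417 or a number of a turn 0.125, either way. A call with a gripper value outside its range is refused whole. The fingers move at their own pace and stop on an object; the grip force is fixed at half the most. Time passes only in rows, so rows that do not move let the fingers close. It gives the time, the measured TCP pose, the force, the opening and the grip force at its end, in the units of the state.
- read_state(): the state, without advancing time (a new reading comes with each control period).
- capture(name): name is "side" or "top" or "wrist"; returns (picture, depth): 384x512x3 uint8, blue, green, red; 384x512 float32, m along the optical axis (not along the pixel's ray), 0 where there is no reading.
- calibration(name): a dict with "fx", "fy", "cx", "cy" (pixels), "xyz" and "rotation" of the camera in the world. Camera axes: x right, y down, z forward; pixel columns grow to the right and rows downward; lengths in m; the calibration is good to about 2 mm. The wrist camera is an equidistant fisheye: a pixel r from the principal point sees the ray r / f radians off the axis. A picture is of the moment at which its call begins: read the wrist's pose just before it. calibration takes no time and is no camera call; for the wrist camera it gives the pose at the moment of the call.
- hand_in(): hands the job in; it is judged then, once.
The state is a dict: "time_s": time; "joint_positions": joint angles; "qvel": joint speeds; "tau": joint torques, N m; "position": TCP position; "tcp_rot": TCP orientation; "force": force on the tool from outside, world axes, zero at the start; "moment": the same for the moment, N m; "opening": opening from 0.0 (shut) to 1.0 (fully open); "grasp_force": force on a finger pad.
Only numpy, scipy, OpenCV 4.12 (cv2) and the standard library are available. Lean on these libraries where they do the work, as an engineer would, in place of code of your own. Each camera call takes 0.05 s, during which the arm holds its last target. There are 200 camera calls.

## Task

Slide the slotted aluminium fence up until it gently pinches the brittle plaster block home against the wooden stop rail, snug with no gaps, which also brings its face to the free end of the steel marker strip. Then turn the crank lever clockwise until the clamp is firmly tight, without over-tightening, let go, and leave the other things alone.

Things in the scene. Friction and masses are not known exactly. Their poses are not given: they have to be found in the camera images.
- jig: wooden jig board, 260 (x) x 320 (y) x 20 mm thick, fixed to the bench; origin at the centre of its underside, z up. The fence slides along its y axis, +y towards the rail. Two low bolts with 18 mm heads (tops 33 mm above the origin) stand at x = +-55, y = -60 mm and hold the fence plate down with 1 mm play; the clamp stud stands at x = 0, y = -60 mm.
- rail: fixed dark wooden stop rail on the board, 180 mm long (x), 22 mm wide, 30 mm high, parallel to the board's x axis; origin at the bottom middle of the face that looks towards the fence (-y); body lies to +y. A 40 mm long steel marker strip, flat on the board, runs from the rail towards the fence; its free end is where the fence's face must come (the block is 40 mm wide).
- fence: slotted aluminium angle on the board, captive under the bolt heads, 0.45 kg: upright wall 160 mm long (x), 12 mm thick, 64 mm high; behind it a plate 6 mm thick reaching to y = -130 mm, with three slots 10 mm wide along y. Origin at the bottom middle of the wall's face that looks to the rail (+y). It slides along y while the clamp is loose with a push of 2 to 6 N (block included).
- fence_top (a point): middle of the top edge of the fence's upright wall (64 mm above the board's top)
- pattern: loose brittle plaster block with a row of window recesses, 100 (x) x 40 (y) x 25 mm high, about 0.15 kg, lying between fence and rail a few mm away from the rail and perhaps a little askew; origin at the centre of its underside. It slides easily on the board. It is squeezed safely with up to 15 N and breaks above 25 N.
- clamp_pad: round steel pressure pad of the clamp, 28 mm across, 5 mm thick, around the stud above the fence plate; origin at the centre of its underside. Comes down 9 mm per radian of the lever and bears on the fence plate (6 mm thick).
- clamp_lever (a joint): angle of the crank lever; grows as it turns clockwise seen from above (tightening), range -0.1 to 2.0, starts at 0 to 0.45. At 0 the arm points from the stud along the board's (+x, -y) diagonal, at 0.785 along -y. The pad meets the plate somewhere between 0.65 and 1.35, differently each time and only to be found by feel. It springs back slightly when let go, then stays.
- lever_grip (a point): point on the axis of the lever's upright round handle (18 mm across, 44 mm high), 14 mm below its top, 25 mm above the arm, 70 mm from the stud axis. Sideways effort at the handle: an even 4 to 8 N until the pad bears on the plate, then rising by about 4 N per 0.1 rad. Firmly tight when it has risen by 4 to 6 N; over-tightened (100 N under the pad) from a rise of about 8 N.
- turret: small plaster turret, 40 mm wide, 75 mm high, standing on the board behind the rail: leave alone
- glue: white bottle, 48 mm wide, 110 mm high, on the bench: leave alone
- pot: white cup, 76 mm wide, 80 mm high, on the bench: leave alone
Things that resemble listed ones, but are neither listed nor needed, are in the scene too. There is more than one size of the fence; the job needs the largest.

How it is judged:
By the outcome, as a careful person would: the job done as asked, in the order asked, and still so for the second after the job is handed in, with the robot touching nothing.
It also fails if it takes over 70 s, if anything falls off the work surface, if the arm or the gripper's body presses on something with over 40 N, if the wrist force passes 120 N, or if a joint passes its speed limit or range.

## Working session

There is one attempt and no reset: what is moved stays moved. The work goes in short steps, Python scripts to look and compute and a tool call to move; the robot and the scene stay as the last step left them, time stands still between calls to the robot, and variables do not carry over. Pictures are saved under pics/ and viewed, at most 10 in all, crops included, and the job is handed in when it is done.

Besides the shell and the picture viewer there is one more tool, called after ">>>" by a JSON object that holds its "method" and its "body". send_rows: Moves the arm, as the interface text tells. Its arguments: {"type":"object","properties":{"plan":{"type":"array","items":{"type":"array","items":{"type":"number"}}}},"required":["plan"]}

```bash
mkdir -p pics; ls
python3 - <<'E'
from rig import *
import cv2,numpy as np
s=read_state();print({k:np.round(v,3).tolist() for k,v in s.items()},finger_overhang)
for n in("side","top"):
    p,d=capture(n);cv2.imwrite(f"pics/{n}0.png",p);np.save(f"pics/{n}0.npy",d);c=calibration(n);print(n,{k:np.round(v,4).tolist() for k,v in c.items()})
a=[cv2.imread(f"pics/{n}0.png") for n in("side","top")]
E
```

```text
pics
{'time_s': 0.0, 'joint_positions': [65.747, 30.278, 82.157, -0.002, 67.686, -10.227], 'qvel': [-0.028, 0.048, 0.096, 0.052, 0.129, -0.119], 'tau': [-0.001, -44.004, -17.66, 0.063, 0.058, -0.0], 'position': [0.151, 0.606, 0.236], 'tcp_rot': [[-0.97, 0.242, -0.001], [0.242, 0.97, -0.002], [0.0, -0.002, -1.0]], 'force': [0.562, 0.049, 0.075], 'moment': [0.067, 0.006, -0.042], 'grasp_force': 0.0, 'opening': 1.0} 0.014
side {'fx': 372.6562, 'fy': 372.6562, 'cx': 252.0163, 'cy': 200.3375, 'xyz': [0.1383, 0.5847, 0.8243], 'rotation': [[-0.8054, -0.4043, 0.4334], [-0.5923, 0.5751, -0.5643], [-0.0211, -0.7112, -0.7026]]}
top {'fx': 466.7222, 'fy': 466.7222, 'cx': 254.5784, 'cy': 191.5384, 'xyz': [0.4712, -0.0143, 1.2877], 'rotation': [[0.0094, -0.9943, 0.1062], [-0.9999, -0.0089, 0.0054], [-0.0044, -0.1063, -0.9943]]}
```

View pics/top0.png

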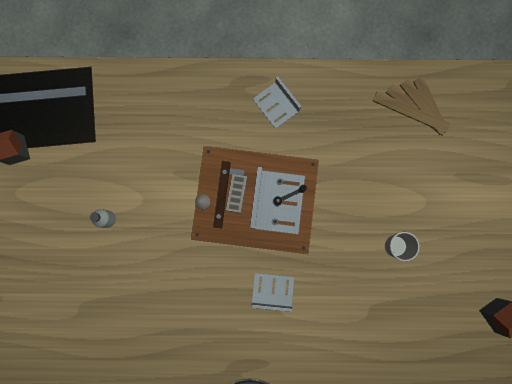

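View pics/side0.png

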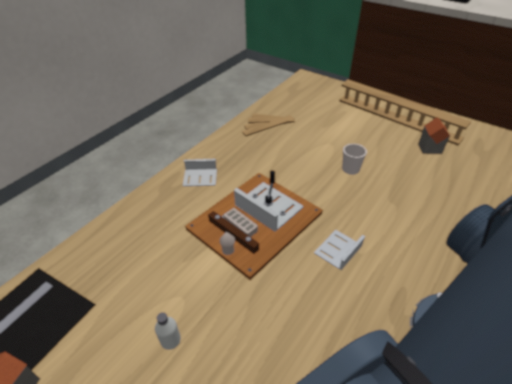

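```bash
cat > h.py <<'E'
import numpy as np,cv2
from rig import *
def ray(n,uv,z):
    c=calibration(n);R=np.array(c["rotation"]);o=np.array(c["xyz"])
    uv=np.atleast_2d(uv).astype(float)
    d=np.c_[(uv[:,0]-c["cx"])/c["fx"],(uv[:,1]-c["cy"])/c["fy"],np.ones(len(uv))]
    if n=="wrist":
        q=d[:,:2]*1;r=np.hypot(*q.T);s=np.where(r>0,np.sin(r)/np.maximum(r,1e-9),1)
        d=np.c_[q*s[:,None],np.cos(r)]
    w=d@R.T
    return o+w*((z-o[2])/w[:,2])[:,None]
E
python3 - <<'E'
from h import *
p=cv2.imread("pics/top0.png");hsv=cv2.cvtColor(p,cv2.COLOR_BGR2HSV)
print(hsv[155,230],hsv[340,300],hsv[235,290])
c=cv2.resize(p[140:260,180:330],None,fx=5,fy=5,interpolation=cv2.INTER_CUBIC);cv2.imwrite("pics/topc.png",c)
E
```

```text
[ 14 150 107] [ 21  92 117] [ 14 149  99]
```

View pics/topc.png

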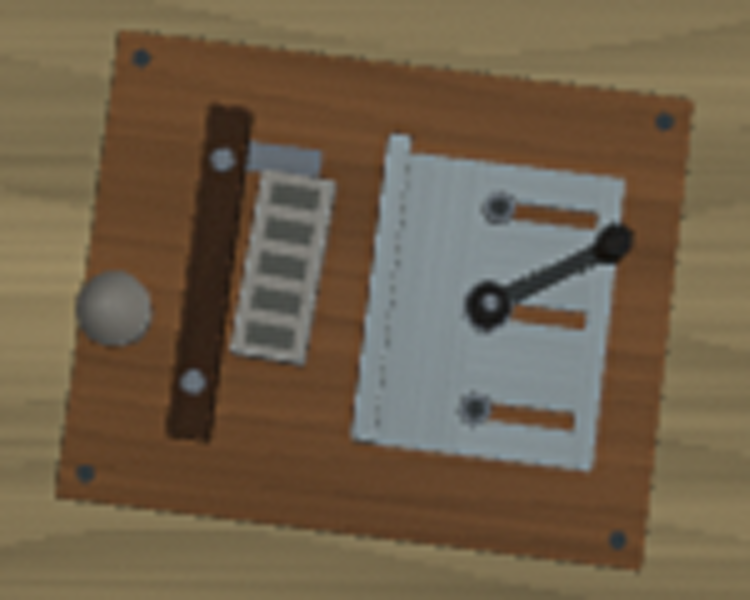

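Run:
```python
from h import *
f=lambda *a:np.array(a)/5+[180,140]-[.4,.4]
C=ray("top",f((118,31),(693,97),(640,572),(57,497)),.02)[:,:2]  # (+x,+y),(+x,-y),(-x,-y),(-x,+y)
B=np.array([[.13,.16],[.13,-.16],[-.13,-.16],[-.13,.16]])
cB=C.mean(0);H=B.T@(C-cB);th=np.arctan2(H[0,1]-H[1,0],H[0,0]+H[1,1])
R=np.array([[np.cos(th),-np.sin(th)],[np.sin(th),np.cos(th)]])
print("board",cB,np.degrees(th),C-cB-B@R.T)
np.savez("board.npz",R=R,c=cB,th=th)
D=np.load("pics/top0.npy")
for n,q,z in [("railface",[(252,115),(212,440)],.05),("wallfront",[(388,135),(352,437)],.084),("wallback",[(411,138),(376,440)],.084),("plate rear",[(625,180),(592,470)],.026),("hub",[(488,305)],.05),("handle",[(613,243)],.12),("pattern",[(262,168),(336,180),(304,363),(231,352)],.045),("strip",[(320,150),(318,172)],.021),("turret",[(114,308)],.095),("bolts",[(499,208),(474,408)],.033)]:
    uv=f(*q);w=ray("top",uv,z)
    b=(w[:,:2]-cB)@R
    c=calibration("top");zz=[]
    for u,v in uv:
        dz=D[int(round(v)),int(round(u))];k=(np.array([(u-c["cx"])/c["fx"],(v-c["cy"])/c["fy"],1])*dz);zz.append((np.array(c["rotation"])@k+c["xyz"])[2])
    print(n,np.round(b*1000,1).tolist(),"w",np.round(w[:,:2],3).tolist(),"zdepth",np.round(zz,3))
```

```text
board [ 0.58639779 -0.00857916] -6.407116413192482 [[-0.00100849 -0.0002299 ]
 [ 0.00050176  0.00053914]
 [-0.00049514  0.00134564]
 [ 0.00100186 -0.00165489]]
railface [[86.5, 77.9], [-88.8, 76.9]] w [[0.681, 0.059], [0.507, 0.078]] zdepth [0.023 0.021]
wallfront [[79.0, 3.4], [-79.3, 2.9]] w [[0.665, -0.014], [0.508, 0.003]] zdepth [0.022 0.078]
wallback [[78.9, -8.7], [-79.3, -9.5]] w [[0.664, -0.026], [0.507, -0.009]] zdepth [0.02  0.025]
plate rear [[79.2, -126.8], [-79.6, -126.5]] w [[0.651, -0.143], [0.493, -0.125]] zdepth [0.018 0.024]
hub [[0.0, -59.8]] w [[0.58, -0.068]] zdepth [0.065]
handle [[32.3, -116.3]] w [[0.606, -0.128]] zdepth [0.097]
pattern [[59.3, 69.3], [57.6, 29.0], [-42.2, 33.8], [-41.0, 73.2]] w [[0.653, 0.054], [0.647, 0.014], [0.548, 0.03], [0.554, 0.069]] zdepth [0.021 0.021 0.045 0.044]
strip [[76.4, 40.6], [64.1, 40.2]] w [[0.667, 0.023], [0.655, 0.024]] zdepth [0.019 0.021]
turret [[-28.8, 132.0]] w [[0.573, 0.126]] zdepth [0.089]
bolts [[54.7, -60.2], [-54.5, -59.3]] w [[0.634, -0.074], [0.526, -0.061]] zdepth [0.029 0.029]
```

>>> {"method": "send_rows", "body": {"plan": [[255,-0.029,-0.026,0,0],[255,-0.029,-0.026,0,0],[255,-0.029,-0.026,0,0],[255,-0.029,-0.026,0,0],[255,-0.029,-0.026,0,0],[255,-0.029,-0.026,0,0],[255,-0.029,-0.026,0,0],[255,-0.029,-0.026,0,0],[255,-0.029,-0.026,0,0],[255,-0.029,-0.026,0,0],[255,-0.029,-0.026,0,0],[255,-0.029,-0.026,0,0],[255,-0.029,-0.026,0,0],[255,-0.029,-0.026,0,0],[255,-0.029,-0.026,0,0],[255,-0.029,-0.026,0,0],[255,-0.029,-0.026,0,0],[255,-0.029,-0.026,0,0],[255,-0.029,-0.026,0,0],[255,-0.029,-0.026,0,0]]}}

```text
time_s: 1.77
position: [0.5885, -0.0405, 0.2361]
tcp_rot: [[-0.97, 0.243, -0.001], [0.243, 0.97, 0.0], [0.001, 0.0, -1.0]]
force: [0.6, 0.6, -0.2]
opening: 0.004
grasp_force: 0.0
```

>>> {"method": "send_rows", "body": {"plan": [[255,0,0,0,0.12],[255,0,0,0,0.12],[255,0,0,0,0.12],[255,0,0,0,0.12],[255,0,0,0,0.12],[255,0,0,0,0.12],[255,0,0,0,0.12],[255,0,0,0,0.12],[255,0,0,0,0.12],[255,0,0,0,0.12],[255,0,0,0,0.12],[255,0,0,0,0.12],[255,0,0,0,0],[255,0,0,0,0]]}}

```text
time_s: 2.93
position: [0.5878, -0.0387, 0.2362]
tcp_rot: [[0.111, 0.994, -0.001], [0.994, -0.111, 0.0], [0.0, -0.001, -1.0]]
force: [0.3, -0.8, 1.0]
opening: 0.004
grasp_force: 0.0
```

```bash
cat >> h.py <<'E'
b=np.load("board.npz")
def st():
    s=read_state();p=np.array(s["position"]);R=np.array(s["tcp_rot"]);F=np.array(s["force"])
    print("t",round(s["time_s"],2),"board mm",np.round((p[:2]-b["c"])@b["R"]*1000,1),"z",round(p[2],4),"yaw err",np.round(np.degrees(np.arctan2(R[1,1],R[0,1])-b["th"]),2),"Fboard",np.round(F[:2]@b["R"],2),np.round(F[2],2),"open",round(s["opening"],3),"tilt",np.round(R[:2,2],3))
    return s
E
python3 - <<'E'
from h import *
st()
p,d=capture("wrist");cv2.imwrite("pics/w1.png",p)
c=calibration("wrist");print(c)
p,d=capture("top");cv2.imwrite("pics/t1.png",p)
E
```

```text
t 2.93 board mm [  4.8 -29.7] z 0.2362 yaw err 0.05 Fboard [ 0.37 -0.74] 1.03 open 0.004 tilt [-0.001  0.   ]
{'fx': 297.3186396354542, 'fy': 297.3186396354542, 'cx': 256.187155290785, 'cy': 191.88333976792893, 'xyz': array([0.59595515, 0.02710684, 0.38477429]), 'rotation': array([[ 9.93809039e-01, -1.07562329e-01, -2.78197774e-02],
       [-1.11098677e-01, -9.63979070e-01, -2.41663890e-01],
       [-8.23752352e-04,  2.43258499e-01, -9.69961146e-01]])}
```

View pics/w1.png

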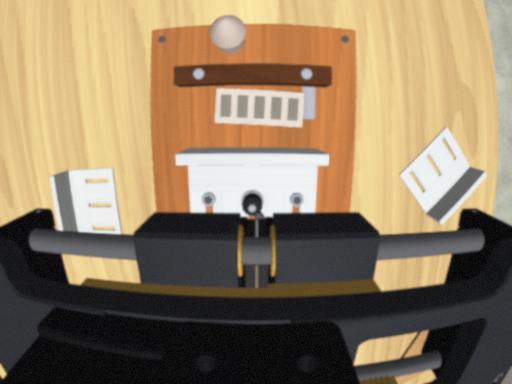

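>>> {"method": "send_rows", "body": {"plan": [[255,0,0,0.035,0],[255,0,0,0.035,0],[255,0,0,0.035,0],[255,0,0,0.03,0],[255,0,0,0.02,0],[255,0,0,0.014,0],[255,0,0,0.012,0],[255,0,0,0,0],[255,0,0,0,0],[255,0,0,0,0]]}}

```text
time_s: 3.87
position: [0.5889, -0.0389, 0.0564]
tcp_rot: [[0.113, 0.994, 0.002], [0.994, -0.113, -0.0], [-0.0, 0.002, -1.0]]
force: [-0.2, -0.5, 0.0]
opening: 0.002
grasp_force: 0.0
```

```bash
python3 -c "
from h import *
st()"
```

```text
t 3.87 board mm [  5.9 -29.9] z 0.0564 yaw err -0.1 Fboard [-0.1  -0.54] 0.04 open 0.002 tilt [ 0.002 -0.   ]
```

>>> {"method": "send_rows", "body": {"plan": [[255,0.003,0,0,0],[255,0.003,0,0,0],[255,0.002,0,0,0],[255,0.002,0,0,0],[255,0.002,0,0,0],[255,0,0,0,0]]}}

```text
time_s: 4.37
position: [0.5901, -0.0271, 0.0562]
tcp_rot: [[0.113, 0.994, 0.002], [0.994, -0.113, -0.001], [-0.001, 0.002, -1.0]]
force: [0.3, -2.5, 2.8]
opening: 0.008
grasp_force: 1.7
```

```bash
python3 -c "
from h import *
st()"
```

```text
t 4.37 board mm [  5.8 -18. ] z 0.0562 yaw err -0.09 Fboard [ 0.56 -2.49] 2.76 open 0.008 tilt [ 0.002 -0.001]
```

>>> {"method": "send_rows", "body": {"plan": [[255,0.001,0,0,0],[255,0.001,0,0,0],[255,0.001,0,0,0],[255,0.001,0,0,0],[255,0.001,0,0,0],[255,0.001,0,0,0]]}}

```text
time_s: 4.87
position: [0.5905, -0.0214, 0.0558]
tcp_rot: [[0.114, 0.994, 0.001], [0.994, -0.114, -0.001], [-0.001, 0.001, -1.0]]
force: [-0.6, -4.3, 2.9]
opening: 0.001
grasp_force: 2.3
```

>>> {"method": "send_rows", "body": {"plan": [[255,0.001,0,0,0],[255,0.001,0,0,0],[255,0.001,0,0,0],[255,0.001,0,0,0],[255,0.001,0,0,0],[255,0.001,0,0,0],[255,0.001,0,0,0],[255,0.001,0,0,0],[255,0.001,0,0,0],[255,0.001,0,0,0]]}}

```text
time_s: 5.7
position: [0.5912, -0.0107, 0.0554]
tcp_rot: [[0.114, 0.994, -0.0], [0.994, -0.114, 0.0], [0.0, -0.0, -1.0]]
force: [0.5, -1.7, 0.1]
opening: 0.008
grasp_force: 0.7
```

```bash
python3 -c "
from h import *
st()"
```

```text
t 5.7 board mm [ 5.  -1.6] z 0.0554 yaw err -0.13 Fboard [ 0.66 -1.63] 0.1 open 0.008 tilt [-0.  0.]
```

>>> {"method": "send_rows", "body": {"plan": [[255,0.001,0,0,0],[255,0.001,0,0,0],[255,0.001,0,0,0],[255,0.001,0,0,0],[255,0.001,0,0,0],[255,0.001,0,0,0],[255,0.001,0,0,0],[255,0.001,0,0,0],[255,0.001,0,0,0],[255,0.001,0,0,0],[255,0.001,0,0,0]]}}

```text
time_s: 6.62
position: [0.5926, 0.0001, 0.0555]
tcp_rot: [[0.114, 0.994, 0.0], [0.994, -0.114, -0.0], [-0.0, 0.0, -1.0]]
force: [-0.7, -3.5, 1.1]
opening: 0.007
grasp_force: 2.3
```

>>> {"method": "send_rows", "body": {"plan": [[255,0.0005,0,0,0],[255,0.0005,0,0,0],[255,0.0005,0,0,0],[255,0.0005,0,0,0],[255,0,0,0,0]]}}

```text
time_s: 7.03
position: [0.5928, 0.0022, 0.0555]
tcp_rot: [[0.114, 0.994, 0.0], [0.994, -0.114, 0.0], [0.0, 0.0, -1.0]]
force: [-0.4, -3.2, 1.1]
opening: 0.008
grasp_force: 1.8
```

```bash
python3 -c "
from h import *
st()
p,d=capture('top');cv2.imwrite('pics/t2.png',cv2.resize(p[140:260,180:330],None,fx=5,fy=5,interpolation=cv2.INTER_CUBIC))
p,d=capture('wrist');cv2.imwrite('pics/w2.png',p)
st()"
```

```text
t 7.03 board mm [ 5.2 11.4] z 0.0555 yaw err -0.13 Fboard [-0.   -3.21] 1.15 open 0.008 tilt [0. 0.]
t 7.13 board mm [ 5.2 11.4] z 0.0555 yaw err -0.13 Fboard [ 0.68 -3.24] 1.29 open 0.001 tilt [0. 0.]
```

View pics/w2.png

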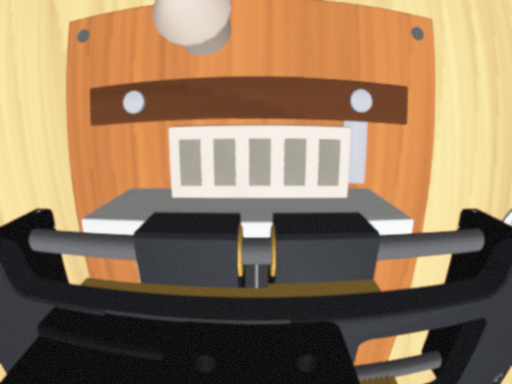

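>>> {"method": "send_rows", "body": {"plan": [[255,0.0005,0,0,0],[255,0.0005,0,0,0],[255,0.0005,0,0,0],[255,0.0005,0,0,0],[255,0,0,0,0]]}}

```text
time_s: 7.55
position: [0.593, 0.0041, 0.0555]
tcp_rot: [[0.114, 0.994, 0.0], [0.994, -0.114, 0.0], [0.0, 0.0, -1.0]]
force: [-0.2, -4.4, 0.6]
opening: 0.002
grasp_force: 1.8
```

>>> {"method": "send_rows", "body": {"plan": [[255,0.0005,0,0,0],[255,0.0005,0,0,0],[255,0,0,0,0]]}}

```text
time_s: 7.8
position: [0.5931, 0.0051, 0.0555]
tcp_rot: [[0.114, 0.994, -0.0], [0.994, -0.114, 0.0], [0.0, -0.0, -1.0]]
force: [-0.1, -3.1, 1.0]
opening: 0.007
grasp_force: 1.9
```

>>> {"method": "send_rows", "body": {"plan": [[255,0.0005,0,0,0],[255,0,0,0,0]]}}

```text
time_s: 7.97
position: [0.5931, 0.0056, 0.0555]
tcp_rot: [[0.114, 0.994, -0.0], [0.994, -0.114, 0.0], [0.0, -0.0, -1.0]]
force: [-0.4, -3.0, 1.2]
opening: 0.003
grasp_force: 2.0
```

```bash
python3 -c "
from h import *
st()"
```

```text
t 7.97 board mm [ 5.1 14.8] z 0.0555 yaw err -0.12 Fboard [-0.05 -3.01] 1.18 open 0.003 tilt [-0.  0.]
```

>>> {"method": "send_rows", "body": {"plan": [[255,0.0004,0,0,0],[255,0,0,0,0]]}}

```text
time_s: 8.13
position: [0.5931, 0.0056, 0.0556]
tcp_rot: [[0.114, 0.994, -0.0], [0.994, -0.114, -0.0], [-0.001, -0.0, -1.0]]
force: [-0.7, -5.1, 1.1]
opening: 0.008
grasp_force: 2.5
```

>>> {"method": "send_rows", "body": {"plan": [[255,0.0004,0,0,0],[255,0,0,0,0]]}}

```text
time_s: 8.3
position: [0.5931, 0.0057, 0.0556]
tcp_rot: [[0.113, 0.994, -0.0], [0.994, -0.113, -0.001], [-0.001, -0.0, -1.0]]
force: [-1.2, -6.0, 1.5]
opening: 0.004
grasp_force: 3.1
```

>>> {"method": "send_rows", "body": {"plan": [[255,0.0004,0,0,0],[255,0,0,0,0]]}}

```text
time_s: 8.47
position: [0.5931, 0.0057, 0.0556]
tcp_rot: [[0.113, 0.994, -0.001], [0.994, -0.113, -0.001], [-0.002, -0.0, -1.0]]
force: [-0.5, -8.1, 1.0]
opening: 0.004
grasp_force: 3.7
```

>>> {"method": "send_rows", "body": {"plan": [[255,0.0003,0,0,0],[255,0,0,0,0]]}}

```text
time_s: 8.63
position: [0.5931, 0.0058, 0.0556]
tcp_rot: [[0.113, 0.994, -0.001], [0.994, -0.113, -0.002], [-0.002, -0.0, -1.0]]
force: [-1.6, -8.8, 1.0]
opening: 0.011
grasp_force: 4.2
```

>>> {"method": "send_rows", "body": {"plan": [[255,0.0004,0,0,0],[255,0,0,0,0],[255,0,0,0,0]]}}

```text
time_s: 8.88
position: [0.5931, 0.0058, 0.0556]
tcp_rot: [[0.113, 0.994, -0.001], [0.994, -0.113, -0.002], [-0.002, -0.001, -1.0]]
force: [-1.7, -8.3, 1.3]
opening: 0.005
grasp_force: 4.7
```

```bash
python3 -c "
from h import *
st()
p,d=capture('wrist');cv2.imwrite('pics/w3.png',cv2.resize(p[40:240,50:450],None,fx=2,fy=2,interpolation=cv2.INTER_CUBIC))
p,d=capture('top');cv2.imwrite('pics/t3.png',p)"
```

```text
t 8.88 board mm [ 5. 15.] z 0.0556 yaw err -0.08 Fboard [-0.8  -8.43] 1.3 open 0.005 tilt [-0.001 -0.002]
```

View pics/w3.png

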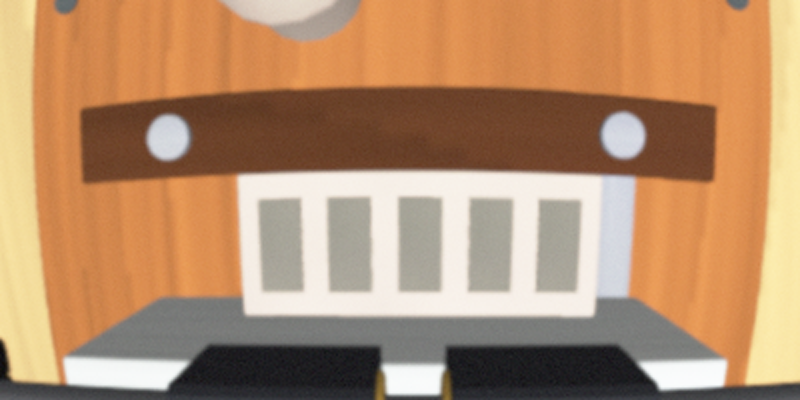

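>>> {"method": "send_rows", "body": {"plan": [[0,-0.001,0,0,0],[255,-0.004,0,0,0],[255,-0.005,0,0,0],[255,-0.005,0,0,0],[255,0,0,-0.02,0],[255,0,0,-0.03,0],[255,0,0,-0.03,0],[255,0,0,0,0]]}}

```text
time_s: 9.65
position: [0.5955, -0.0079, 0.1409]
tcp_rot: [[0.114, 0.993, 0.011], [0.993, -0.114, -0.001], [-0.0, 0.011, -1.0]]
force: [0.5, -1.1, 0.1]
opening: 0.005
grasp_force: 0.0
```

Run:
```python
from h import *
st()
S=cv2.imread("pics/side0.png");g=S.max(2)
m=(g<45).astype(np.uint8)
n,l,s,c=cv2.connectedComponentsWithStats(m[150:230,240:310])
print([(s[i],c[i]) for i in range(1,n) if s[i][4]>8])
sub=m[165:212,258:285]
for r in range(0,47,2): print(165+r,''.join('#' if x else '.' for x in sub[r]))
T=cv2.imread("pics/top0.png");mt=(T.max(2)<45).astype(np.uint8)
for r in range(182,208): print(r,''.join('#' if x else '.' for x in mt[r,270:315]))
```

```text
t 9.65 board mm [9.  1.6] z 0.1409 yaw err -0.14 Fboard [ 0.61 -1.01] 0.12 open 0.005 tilt [ 0.011 -0.001]
[(array([31, 22,  3, 11, 30], dtype=int32), array([31.96666667, 27.16666667])), (array([26, 48,  5,  5, 21], dtype=int32), array([28.0952381, 50.       ]))]
165 ...........................
167 ...........................
169 ...........................
171 ...........................
173 .............###...........
175 .............###...........
177 .............###...........
179 .............###...........
181 .............###...........
183 ...........................
185 ...........................
187 ...........................
189 ...........................
191 ...........................
193 ...........................
195 ...........................
197 ...........................
199 ........#####..............
201 ........#####..............
203 ...........................
205 ...........................
207 ...........................
209 ...........................
211 ...........................
182 .............................................
183 ..............
[... 531 characters left out ...]

194 .............................................
195 .............................................
196 .............................................
197 ......####...................................
198 .....#######.................................
199 ....##....##.................................
200 ....##....##.................................
201 ....##....##.................................
202 ....####.###.................................
203 ....#######..................................
204 .....#####...................................
205 .......#.....................................
206 .............................................
207 .............................................
```

Run:
```python
from h import *
for z in(.09,.1,.11):
    w=ray("top",[(303,187.9)],z); q=((w[:,:2]-b["c"])@b["R"]*1000)[0]; d=q-[0,-60]
    print(z,q,np.hypot(*d),-np.pi/4-np.arctan2(d[1],d[0]))
D=np.load("pics/top0.npy");c=calibration("top")
def wz(D,c,u,v):
    return np.array(c["rotation"])@(np.array([(u-c["cx"])/c["fx"],(v-c["cy"])/c["fy"],1])*D[v,u])+c["xyz"]
for v in range(186,191): print([np.round(wz(D,c,u,v)[2],3) for u in range(299,307)])
D=np.load("pics/side0.npy");c=calibration("side")
for v in range(168,205,3): print(v,[(np.round(((wz(D,c,u,v)[:2]-b["c"])@b["R"])*1000).astype(int).tolist(),np.round(wz(D,c,u,v)[2],3)) for u in range(269,276,2)])
```

```text
0.09 [  37.06174713 -120.75485926] 71.16688853973989 0.237642759268214
0.1 [  35.8022101  -119.90164768] 69.7854257193517 0.24668391385365052
0.11 [  34.54267306 -119.0484361 ] 68.40989744414675 0.25608944705144343
[np.float64(0.025), np.float64(0.099), np.float64(0.101), np.float64(0.099), np.float64(0.101), np.float64(0.101), np.float64(0.097), np.float64(0.018)]
[np.float64(0.086), np.float64(0.1), np.float64(0.1), np.float64(0.099), np.float64(0.094), np.float64(0.097), np.float64(0.098), np.float64(0.099)]
[np.float64(0.089), np.float64(0.097), np.float64(0.101), np.float64(0.097), np.float64(0.098), np.float64(0.096), np.float64(0.102), np.float64(0.098)]
[np.float64(0.081), np.float64(0.103), np.float64(0.097), np.float64(0.099), np.float64(0.098), np.float64(0.1), np.float64(0.098), np.float64(0.021)]
[np.float64(0.074), np.float64(0.096), np.float64(0.099), np.float64(0.096), np.float64(0.101), np.float64(0.096), np.float64(0.097), np.float64(0.022)]
168 [([131, -216], np.float64(0.001)), ([128, -223], np.float64(-0.002)), ([121, -225], np.float64(0.001)), ([116, -231], np.f
[... 941 characters left out ...]
[29, -127], np.float64(0.027))]
192 [([12, -78], np.float64(0.059)), ([9, -84], np.float64(0.057)), ([25, -112], np.float64(0.027)), ([21, -117], np.float64(0.026))]
195 [([-1, -63], np.float64(0.067)), ([-1, -72], np.float64(0.059)), ([16, -102], np.float64(0.027)), ([12, -107], np.float64(0.026))]
198 [([-5, -59], np.float64(0.059)), ([-9, -62], np.float64(0.06)), ([9, -94], np.float64(0.025)), ([3, -96], np.float64(0.027))]
201 [([-9, -54], np.float64(0.053)), ([-11, -61], np.float64(0.049)), ([-9, -72], np.float64(0.039)), ([-1, -92], np.float64(0.019))]
204 [([-12, -51], np.float64(0.045)), ([-13, -58], np.float64(0.04)), ([-10, -71], np.float64(0.028)), ([-13, -78], np.float64(0.025))]
```

>>> {"method": "send_rows", "body": {"plan": [[0,-0.03,0.0077,0,0],[0,-0.03,0.0077,0,0],[0,-0.03,0.0077,0,0],[0,-0.0315,0.0077,0,0],[0,0,0,0,-0.108],[0,0,0,0,-0.108],[0,0,0,0,-0.108],[0,0,0,0,-0.108],[0,0,0,0,-0.108],[0,0,0,0,0],[0,0,0,0,0],[0,0,0,0,0]]}}

```text
time_s: 10.65
position: [0.6083, -0.1315, 0.1353]
tcp_rot: [[-0.411, 0.912, -0.0], [0.912, 0.411, 0.0], [0.001, -0.0, -1.0]]
force: [-0.3, -0.5, 0.6]
opening: 0.833
grasp_force: 0.0
```

Run:
```python
from h import *
s=st()
d=(np.array([35.8,-119.9])/1000@b["R"].T+b["c"]-np.array(s["position"])[:2])
print("tool shift",d@np.array(s["tcp_rot"])[:2,:2])
p,_=capture("wrist");cv2.imwrite("pics/w4.png",p)
```

```text
t 10.65 board mm [  35.5 -119.7] z 0.1353 yaw err 30.68 Fboard [-0.22 -0.53] 0.57 open 0.833 tilt [-0.  0.]
tool shift [-0.00027204  0.00016133]
```

View pics/w4.png

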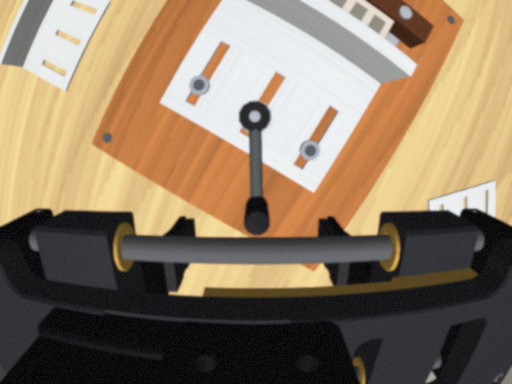

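>>> {"method": "send_rows", "body": {"plan": [[0,0,0,0.02,0],[0,0,0,0.02,0],[0,0,0,0.013,0],[0,0,0,0,0],[0,0,0,0,0],[255,0,0,0,0],[255,0,0,0,0],[255,0,0,0,0],[255,0,0,0,0],[255,0,0,0,0],[255,0,0,0,0],[255,0,0,0,0],[255,0,0,0,0],[255,0,0,0,0],[255,0,0,0,0]]}}

```text
time_s: 11.95
position: [0.6084, -0.1317, 0.0825]
tcp_rot: [[-0.413, 0.911, -0.0], [0.911, 0.413, 0.0], [0.0, -0.0, -1.0]]
force: [0.3, 0.2, 0.3]
opening: 0.33
grasp_force: 0.0
```

```bash
cat >> h.py <<'E'
def lev():
    s=st();p=np.array(s["position"]);q=(p[:2]-b["c"])@b["R"]*1000-[0,-60];F=np.array(s["force"])[:2]@b["R"]
    a=np.arctan2(q[1],q[0]);t=np.array([np.sin(a),-np.cos(a)]);r=q/np.hypot(*q)
    print("theta",round(-np.pi/4-a,4),"r",round(np.hypot(*q),2),"Ftan(effort)",round(-F@t,2),"Frad",round(F@r,2),"grip",s["grasp_force"])
E
python3 -c "
from h import *
lev()"
```

```text
t 11.95 board mm [  35.6 -119.9] z 0.0825 yaw err 30.82 Fboard [0.32 0.25] 0.3 open 0.33 tilt [-0.  0.]
theta 0.2488 r 69.72 Ftan(effort) 0.4 Frad -0.05 grip 0.0
```

>>> {"method": "send_rows", "body": {"plan": [[255,0,0,0,0],[255,0,0,0,0],[255,0,0,0,0],[255,0,0,0,0],[255,0,0,0,0],[255,0,0,0,0],[255,0,0,0,0]]}}

```text
time_s: 12.53
position: [0.6085, -0.1317, 0.0825]
tcp_rot: [[-0.413, 0.911, 0.0], [0.911, 0.413, 0.0], [-0.0, 0.0, -1.0]]
force: [0.6, 0.7, -0.6]
opening: 0.194
grasp_force: 30.0
```

>>> {"method": "send_rows", "body": {"plan": [[255,9e-05,-0.0035,0,0.05],[255,9e-05,-0.0035,0,0.05]]}}

```text
time_s: 12.7
position: [0.6031, -0.1337, 0.0824]
tcp_rot: [[-0.318, 0.948, 0.003], [0.948, 0.318, 0.001], [-0.0, 0.003, -1.0]]
force: [3.8, 3.3, -3.9]
opening: 0.197
grasp_force: 30.0
```

```bash
python3 -c "
from h import *
lev()"
```

```text
t 12.7 board mm [  30.6 -122.5] z 0.0824 yaw err 24.97 Fboard [3.41 3.69] -3.88 open 0.197 tilt [0.003 0.001]
theta 0.3306 r 69.58 Ftan(effort) 4.69 Frad -1.82 grip 30.001799231395125
```

>>> {"method": "send_rows", "body": {"plan": [[255,9e-05,-0.0035,0,0.05],[255,9e-05,-0.0035,0,0.05],[255,1e-05,-0.0014,0,0.02],[255,1e-05,-0.0014,0,0.02]]}}

```text
time_s: 13.03
position: [0.5935, -0.1362, 0.0818]
tcp_rot: [[-0.184, 0.983, 0.002], [0.983, 0.184, 0.001], [0.0, 0.002, -1.0]]
force: [5.7, 2.6, -9.1]
opening: 0.196
grasp_force: 30.0
```

>>> {"method": "send_rows", "body": {"plan": [[255,1e-05,-0.0014,0,0.02],[255,1e-05,-0.0014,0,0.02]]}}

```text
time_s: 13.2
position: [0.5908, -0.1366, 0.0816]
tcp_rot: [[-0.145, 0.989, 0.002], [0.989, 0.145, 0.001], [0.0, 0.002, -1.0]]
force: [5.5, 2.5, -8.5]
opening: 0.193
grasp_force: 30.0
```

>>> {"method": "send_rows", "body": {"plan": [[255,1e-05,-0.0014,0,0.02],[255,1e-05,-0.0014,0,0.02]]}}

```text
time_s: 13.37
position: [0.5881, -0.1369, 0.0814]
tcp_rot: [[-0.105, 0.994, 0.002], [0.994, 0.105, 0.001], [0.0, 0.002, -1.0]]
force: [4.3, 2.6, -10.5]
opening: 0.202
grasp_force: 30.0
```

>>> {"method": "send_rows", "body": {"plan": [[255,1e-05,-0.0014,0,0.02],[255,1e-05,-0.0014,0,0.02]]}}

```text
time_s: 13.53
position: [0.5854, -0.1372, 0.0813]
tcp_rot: [[-0.065, 0.998, 0.002], [0.998, 0.065, 0.001], [0.001, 0.003, -1.0]]
force: [6.6, 2.5, -11.0]
opening: 0.195
grasp_force: 30.0
```

```bash
python3 -c "
from h import *
lev()"
```

```text
t 13.53 board mm [  13.3 -127.9] z 0.0813 yaw err 10.15 Fboard [6.26 3.25] -10.99 open 0.195 tilt [0.002 0.001]
theta 0.5915 r 69.24 Ftan(effort) 6.77 Frad -1.98 grip 30.015088389627635
```

>>> {"method": "send_rows", "body": {"plan": [[255,0,0,0.0008,0],[255,0,0,0.0008,0],[255,0,0,0,0]]}}

```text
time_s: 13.78
position: [0.5853, -0.1376, 0.0804]
tcp_rot: [[-0.066, 0.998, 0.002], [0.998, 0.066, 0.0], [0.0, 0.002, -1.0]]
force: [4.7, 2.8, -6.7]
opening: 0.197
grasp_force: 30.0
```

>>> {"method": "send_rows", "body": {"plan": [[255,1e-05,-0.0014,0.0002,0.02],[255,1e-05,-0.0014,0.0002,0.02]]}}

```text
time_s: 13.95
position: [0.5827, -0.1378, 0.0802]
tcp_rot: [[-0.025, 1.0, 0.003], [1.0, 0.025, -0.0], [-0.0, 0.003, -1.0]]
force: [5.1, 2.0, -7.1]
opening: 0.196
grasp_force: 30.0
```

>>> {"method": "send_rows", "body": {"plan": [[255,1e-05,-0.0014,0.0002,0.02],[255,1e-05,-0.0014,0.0002,0.02]]}}

```text
time_s: 14.12
position: [0.58, -0.1379, 0.0799]
tcp_rot: [[0.015, 1.0, 0.003], [1.0, -0.015, -0.0], [-0.0, 0.003, -1.0]]
force: [5.7, 3.0, -8.1]
opening: 0.197
grasp_force: 30.0
```

```bash
python3 -c "
from h import *
lev()"
```

```text
t 14.12 board mm [   8.  -129.2] z 0.0799 yaw err 5.56 Fboard [5.37 3.6 ] -8.08 open 0.197 tilt [ 0.003 -0.   ]
theta 0.6696 r 69.65 Ftan(effort) 5.75 Frad -2.96 grip 30.00927263405174
```

>>> {"method": "send_rows", "body": {"plan": [[255,0.0003,-0.0014,0.0008,0.02],[255,2e-05,-0.0014,0.0005,0.02]]}}

```text
time_s: 14.28
position: [0.5773, -0.138, 0.079]
tcp_rot: [[0.055, 0.999, 0.003], [0.999, -0.055, -0.001], [-0.001, 0.003, -1.0]]
force: [4.4, 1.1, -4.5]
opening: 0.197
grasp_force: 30.0
```

>>> {"method": "send_rows", "body": {"plan": [[255,2e-05,-0.0014,0.0002,0.02],[255,2e-05,-0.0014,0.0002,0.02]]}}

```text
time_s: 14.45
position: [0.5745, -0.1379, 0.0787]
tcp_rot: [[0.095, 0.995, 0.004], [0.995, -0.095, -0.001], [-0.001, 0.004, -1.0]]
force: [5.2, 0.9, -4.2]
opening: 0.194
grasp_force: 30.0
```

>>> {"method": "send_rows", "body": {"plan": [[255,2e-05,-0.0014,0.0002,0.02],[255,2e-05,-0.0014,0.0002,0.02]]}}

```text
time_s: 14.62
position: [0.5718, -0.1376, 0.0784]
tcp_rot: [[0.135, 0.991, 0.004], [0.991, -0.135, -0.001], [-0.001, 0.004, -1.0]]
force: [6.2, 1.2, -3.6]
opening: 0.195
grasp_force: 30.0
```

```bash
python3 -c "
from h import *
lev()"
```

```text
t 14.62 board mm [-1.000e-01 -1.299e+02] z 0.0784 yaw err -1.33 Fboard [6.06 1.9 ] -3.63 open 0.195 tilt [ 0.004 -0.001]
theta 0.7869 r 69.87 Ftan(effort) 6.06 Frad -1.91 grip 30.005795806646347
```

>>> {"method": "send_rows", "body": {"plan": [[255,2e-05,-0.0014,0.0002,0.02],[255,2e-05,-0.0014,0.0002,0.02]]}}

```text
time_s: 14.78
position: [0.5691, -0.1373, 0.0781]
tcp_rot: [[0.174, 0.985, 0.004], [0.985, -0.174, -0.001], [-0.001, 0.004, -1.0]]
force: [5.2, 1.8, -5.7]
opening: 0.199
grasp_force: 30.0
```

>>> {"method": "send_rows", "body": {"plan": [[255,2e-05,-0.0014,0.0002,0.02],[255,2e-05,-0.0014,0.0002,0.02]]}}

```text
time_s: 14.95
position: [0.5664, -0.1368, 0.0777]
tcp_rot: [[0.213, 0.977, 0.004], [0.977, -0.213, -0.002], [-0.001, 0.004, -1.0]]
force: [5.7, 0.8, -4.5]
opening: 0.201
grasp_force: 30.0
```

```bash
python3 -c "
from h import *
lev()"
```

```text
t 14.95 board mm [  -5.6 -129.7] z 0.0777 yaw err -5.91 Fboard [5.53 1.39] -4.48 open 0.201 tilt [ 0.004 -0.002]
theta 0.8655 r 69.92 Ftan(effort) 5.4 Frad -1.83 grip 30.00556700862944
```

Still flat at about 5.5 N; continuing in small steps.

>>> {"method": "send_rows", "body": {"plan": [[255,2e-05,-0.0014,0.0002,0.02],[255,2e-05,-0.0014,0.0002,0.02]]}}

```text
time_s: 15.12
position: [0.5637, -0.1363, 0.0773]
tcp_rot: [[0.252, 0.968, 0.004], [0.968, -0.252, -0.002], [-0.001, 0.004, -1.0]]
force: [5.7, 0.2, -5.5]
opening: 0.197
grasp_force: 30.0
```

>>> {"method": "send_rows", "body": {"plan": [[255,2e-05,-0.0014,0.0002,0.02],[255,2e-05,-0.0014,0.0002,0.02]]}}

```text
time_s: 15.28
position: [0.5611, -0.1356, 0.0769]
tcp_rot: [[0.291, 0.957, 0.004], [0.957, -0.291, -0.002], [-0.001, 0.005, -1.0]]
force: [4.3, -0.5, -4.8]
opening: 0.195
grasp_force: 30.0
```

```bash
python3 -c "
from h import *
lev()"
```

```text
t 15.28 board mm [ -11.  -129.1] z 0.0769 yaw err -10.49 Fboard [4.32 0.  ] -4.79 open 0.195 tilt [ 0.004 -0.002]
theta 0.9428 r 69.94 Ftan(effort) 4.26 Frad -0.68 grip 30.004851068370044
```

>>> {"method": "send_rows", "body": {"plan": [[255,2e-05,-0.0014,0.0002,0.02],[255,2e-05,-0.0014,0.0002,0.02]]}}

```text
time_s: 15.45
position: [0.5585, -0.1348, 0.0766]
tcp_rot: [[0.329, 0.944, 0.004], [0.944, -0.329, -0.002], [-0.001, 0.005, -1.0]]
force: [5.5, 0.3, -4.7]
opening: 0.198
grasp_force: 30.0
```

>>> {"method": "send_rows", "body": {"plan": [[255,2e-05,-0.0014,0.0002,0.02],[255,2e-05,-0.0014,0.0002,0.02]]}}

```text
time_s: 15.62
position: [0.5559, -0.134, 0.0762]
tcp_rot: [[0.366, 0.931, 0.004], [0.931, -0.366, -0.002], [-0.001, 0.005, -1.0]]
force: [5.4, -1.1, -4.2]
opening: 0.196
grasp_force: 30.0
```

```bash
python3 -c "
from h import *
lev()"
```

```text
t 15.62 board mm [ -16.3 -128. ] z 0.0762 yaw err -15.07 Fboard [ 5.5  -0.54] -4.18 open 0.196 tilt [ 0.004 -0.002]
theta 1.0209 r 69.93 Ftan(effort) 5.47 Frad -0.76 grip 30.004137167707086
```

>>> {"method": "send_rows", "body": {"plan": [[255,2e-05,-0.0014,0.0002,0.02],[255,2e-05,-0.0014,0.0002,0.02]]}}

```text
time_s: 15.78
position: [0.5533, -0.133, 0.0758]
tcp_rot: [[0.403, 0.915, 0.004], [0.915, -0.403, -0.003], [-0.001, 0.005, -1.0]]
force: [5.5, -0.6, -4.1]
opening: 0.195
grasp_force: 30.0
```

>>> {"method": "send_rows", "body": {"plan": [[255,2e-05,-0.0014,0.0002,0.02],[255,2e-05,-0.0014,0.0002,0.02]]}}

```text
time_s: 15.95
position: [0.5508, -0.1319, 0.0754]
tcp_rot: [[0.439, 0.898, 0.004], [0.898, -0.439, -0.003], [-0.0, 0.005, -1.0]]
force: [4.6, -1.2, -4.0]
opening: 0.201
grasp_force: 30.0
```

```bash
python3 -c "
from h import *
lev()"
```

```text
t 15.95 board mm [ -21.6 -126.5] z 0.0754 yaw err -19.64 Fboard [ 4.72 -0.69] -3.96 open 0.201 tilt [ 0.004 -0.003]
theta 1.0993 r 69.92 Ftan(effort) 4.7 Frad -0.8 grip 30.00315603800118
```

>>> {"method": "send_rows", "body": {"plan": [[255,2e-05,-0.0014,0.0002,0.02],[255,2e-05,-0.0014,0.0002,0.02]]}}

```text
time_s: 16.12
position: [0.5484, -0.1307, 0.0751]
tcp_rot: [[0.475, 0.88, 0.005], [0.88, -0.475, -0.003], [-0.0, 0.005, -1.0]]
force: [4.1, -1.3, -4.3]
opening: 0.202
grasp_force: 30.0
```

>>> {"method": "send_rows", "body": {"plan": [[255,2e-05,-0.0014,0.0002,0.02],[255,2e-05,-0.0014,0.0002,0.02]]}}

```text
time_s: 16.28
position: [0.546, -0.1294, 0.0747]
tcp_rot: [[0.509, 0.861, 0.005], [0.861, -0.509, -0.003], [-0.0, 0.006, -1.0]]
force: [5.3, -1.7, -4.6]
opening: 0.195
grasp_force: 30.0
```

```bash
python3 -c "
from h import *
lev()"
```

```text
t 16.28 board mm [ -26.7 -124.6] z 0.0747 yaw err -24.21 Fboard [ 5.44 -1.14] -4.55 open 0.195 tilt [ 0.005 -0.003]
theta 1.177 r 69.89 Ftan(effort) 5.46 Frad -1.02 grip 30.00268669333309
```

>>> {"method": "send_rows", "body": {"plan": [[255,2e-05,-0.0014,0.0002,0.02],[255,2e-05,-0.0014,0.0002,0.02]]}}

```text
time_s: 16.45
position: [0.5436, -0.1281, 0.0743]
tcp_rot: [[0.543, 0.84, 0.005], [0.84, -0.543, -0.003], [-0.0, 0.006, -1.0]]
force: [4.5, -2.4, -3.6]
opening: 0.201
grasp_force: 30.0
```

>>> {"method": "send_rows", "body": {"plan": [[255,2e-05,-0.0014,0.0002,0.02],[255,2e-05,-0.0014,0.0002,0.02]]}}

```text
time_s: 16.62
position: [0.5413, -0.1266, 0.074]
tcp_rot: [[0.576, 0.817, 0.005], [0.817, -0.576, -0.004], [-0.0, 0.006, -1.0]]
force: [5.2, -2.8, -3.4]
opening: 0.199
grasp_force: 30.0
```

```bash
python3 -c "
from h import *
lev()"
```

```text
t 16.62 board mm [ -31.6 -122.4] z 0.074 yaw err -28.78 Fboard [ 5.45 -2.16] -3.41 open 0.199 tilt [ 0.005 -0.004]
theta 1.2548 r 69.91 Ftan(effort) 5.84 Frad -0.54 grip 30.000689565204084
```

>>> {"method": "send_rows", "body": {"plan": [[255,2e-05,-0.0014,0.0002,0.02],[255,2e-05,-0.0014,0.0002,0.02]]}}

```text
time_s: 16.78
position: [0.5394, -0.1254, 0.0738]
tcp_rot: [[0.608, 0.794, 0.005], [0.794, -0.608, -0.004], [-0.0, 0.007, -1.0]]
force: [4.6, -3.5, -1.9]
opening: 0.197
grasp_force: 30.0
```

```bash
python3 -c "
from h import *
lev()"
```

```text
t 16.78 board mm [ -33.6 -121.3] z 0.0738 yaw err -31.04 Fboard [ 4.95 -3.  ] -1.92 open 0.197 tilt [ 0.005 -0.004]
theta 1.2871 r 69.95 Ftan(effort) 5.78 Frad 0.26 grip 29.99949352350086
```

>>> {"method": "send_rows", "body": {"plan": [[255,2e-05,-0.0014,0.0002,0.02],[255,2e-05,-0.0014,0.0002,0.02]]}}

```text
time_s: 16.95
position: [0.5376, -0.1241, 0.0737]
tcp_rot: [[0.639, 0.769, 0.006], [0.769, -0.639, -0.005], [-0.0, 0.008, -1.0]]
force: [3.6, -4.7, -0.9]
opening: 0.2
grasp_force: 30.0
```

```bash
python3 -c "
from h import *
lev()"
```

```text
t 16.95 board mm [ -35.6 -120.2] z 0.0737 yaw err -33.3 Fboard [ 4.06 -4.26] -0.91 open 0.2 tilt [ 0.006 -0.005]
theta 1.319 r 69.96 Ftan(effort) 5.66 Frad 1.61 grip 29.99918363057077
```

>>> {"method": "send_rows", "body": {"plan": [[255,0,0,0,0]]}}

```text
time_s: 17.03
position: [0.5375, -0.124, 0.0738]
tcp_rot: [[0.639, 0.769, 0.006], [0.769, -0.639, -0.005], [-0.0, 0.008, -1.0]]
force: [4.3, -3.6, -1.7]
opening: 0.195
grasp_force: 30.0
```

```bash
python3 -c "
from h import *
lev();print(np.round(read_state()['moment'],2))"
```

```text
t 17.03 board mm [ -35.7 -120.2] z 0.0738 yaw err -33.29 Fboard [ 4.63 -3.11] -1.74 open 0.195 tilt [ 0.006 -0.005]
theta 1.3202 r 69.97 Ftan(effort) 5.57 Frad 0.31 grip 30.000028805807233
[-0.75 -0.53  0.27]
```

>>> {"method": "send_rows", "body": {"plan": [[255,0,0,0,0]]}}

```text
time_s: 17.12
position: [0.5375, -0.124, 0.0738]
tcp_rot: [[0.638, 0.77, 0.006], [0.77, -0.638, -0.005], [-0.0, 0.008, -1.0]]
force: [3.5, -3.9, -1.6]
opening: 0.2
grasp_force: 30.0
```

```bash
python3 -c "
from h import *
lev();print(np.round(read_state()['moment'],2),read_state()['joint_positions'])"
```

```text
t 17.12 board mm [ -35.7 -120.2] z 0.0738 yaw err -33.26 Fboard [ 3.88 -3.5 ] -1.59 open 0.2 tilt [ 0.006 -0.005]
theta 1.3203 r 69.96 Ftan(effort) 5.13 Frad 1.03 grip 29.99979046639055
[-0.8  -0.59  0.21] [-24.5353881   38.43393744 100.27128439  -0.18422685  40.85532257
  15.27471967]
```

>>> {"method": "send_rows", "body": {"plan": [[255,0,0,0,-0.025],[255,0,0,0,-0.02],[255,0,0,0,0]]}}

```text
time_s: 17.37
position: [0.5377, -0.1241, 0.0738]
tcp_rot: [[0.604, 0.797, 0.006], [0.797, -0.604, -0.005], [0.0, 0.008, -1.0]]
force: [3.0, -4.3, -2.1]
opening: 0.201
grasp_force: 30.0
```

```bash
cat >> h.py <<'E'
    print("Mz",round(s["moment"][2],2),"total effort",round(-F@t+s["moment"][2]/.07,2))
E
python3 -c "
from h import *
lev()"
```

```text
t 17.37 board mm [ -35.5 -120.3] z 0.0738 yaw err -30.76 Fboard [ 3.51 -3.94] -2.12 open 0.201 tilt [ 0.006 -0.005]
theta 1.3182 r 69.96 Ftan(effort) 5.02 Frad 1.61 grip 29.999369848519564
Mz -0.12 total effort 3.25
```

>>> {"method": "send_rows", "body": {"plan": [[255,0,-0.0014,0.0001,0.01],[255,0,-0.0014,0.0001,0.01]]}}

```text
time_s: 17.53
position: [0.5373, -0.1236, 0.0739]
tcp_rot: [[0.62, 0.784, 0.011], [0.784, -0.62, -0.007], [0.001, 0.013, -1.0]]
force: [7.1, -7.1, -1.3]
opening: 0.198
grasp_force: 30.0
```

```bash
python3 -c "
from h import *
lev()"
```

```text
t 17.53 board mm [ -36.  -119.8] z 0.0739 yaw err -31.92 Fboard [ 7.86 -6.3 ] -1.32 open 0.198 tilt [ 0.011 -0.007]
theta 1.3272 r 69.8 Ftan(effort) 9.98 Frad 1.35 grip 29.999954206869006
Mz 0.03 total effort 10.42
```

>>> {"method": "send_rows", "body": {"plan": [[255,0,-0.001,0.0001,0.012]]}}

```text
time_s: 17.62
position: [0.5369, -0.1234, 0.074]
tcp_rot: [[0.629, 0.777, 0.012], [0.777, -0.629, -0.008], [0.001, 0.014, -1.0]]
force: [6.9, -8.4, -2.3]
opening: 0.194
grasp_force: 30.0
```

```bash
python3 -c "
from h import *
lev()"
```

```text
t 17.62 board mm [ -36.4 -119.6] z 0.074 yaw err -32.59 Fboard [ 7.83 -7.57] -2.33 open 0.194 tilt [ 0.012 -0.008]
theta 1.3332 r 69.79 Ftan(effort) 10.63 Frad 2.39 grip 29.999450384639204
Mz 0.16 total effort 12.89
```

>>> {"method": "send_rows", "body": {"plan": [[255,0,0.0035,0,-0.01],[255,0,0.0035,0,-0.01],[255,0.0001,0.0035,-0.0003,-0.04],[255,0.0001,0.0035,-0.0003,-0.05],[255,0.0001,0.0035,-0.0003,-0.05],[255,0,0,0,0]]}}

```text
time_s: 18.12
position: [0.5444, -0.1291, 0.0733]
tcp_rot: [[0.498, 0.867, -0.004], [0.867, -0.498, 0.001], [-0.001, -0.004, -1.0]]
force: [-1.3, -1.7, 2.7]
opening: 0.199
grasp_force: 30.0
```

```bash
python3 -c "
from h import *
lev()"
```

```text
t 18.12 board mm [ -28.3 -124.4] z 0.0733 yaw err -23.46 Fboard [-1.09 -1.85] 2.73 open 0.199 tilt [-0.004  0.001]
theta 1.1989 r 70.34 Ftan(effort) -0.25 Frad 2.13 grip 29.99943433329463
Mz -0.27 total effort -4.13
```

>>> {"method": "send_rows", "body": {"plan": [[255,0,-0.0014,0,0.015],[255,0,-0.0014,0,0.01],[255,0,-0.0007,0,0.005]]}}

```text
time_s: 18.37
position: [0.5437, -0.1284, 0.0735]
tcp_rot: [[0.524, 0.852, 0.002], [0.852, -0.524, -0.002], [-0.001, 0.003, -1.0]]
force: [0.4, -4.3, 2.0]
opening: 0.199
grasp_force: 30.0
```

```bash
python3 -c "
from h import *
lev()"
```

```text
t 18.37 board mm [ -29.1 -123.8] z 0.0735 yaw err -25.2 Fboard [ 0.89 -4.26] 2.03 open 0.199 tilt [ 0.002 -0.002]
theta 1.2132 r 70.14 Ftan(effort) 2.58 Frad 3.51 grip 30.000305785797536
Mz -0.12 total effort 0.93
```

>>> {"method": "send_rows", "body": {"plan": [[255,0,-0.0007,0.0001,0.01]]}}

```text
time_s: 18.45
position: [0.5435, -0.1283, 0.0735]
tcp_rot: [[0.532, 0.847, 0.003], [0.847, -0.532, -0.002], [-0.001, 0.004, -1.0]]
force: [1.1, -4.9, 2.9]
opening: 0.201
grasp_force: 30.0
```

```bash
python3 -c "
from h import *
lev()"
```

```text
t 18.45 board mm [ -29.3 -123.7] z 0.0735 yaw err -25.74 Fboard [ 1.61 -4.79] 2.88 open 0.201 tilt [ 0.003 -0.002]
theta 1.2164 r 70.13 Ftan(effort) 3.46 Frad 3.68 grip 30.00060936436057
Mz 0.02 total effort 3.81
```

>>> {"method": "send_rows", "body": {"plan": [[255,0,-0.0007,0.0001,0.01]]}}

```text
time_s: 18.53
position: [0.5432, -0.1281, 0.0735]
tcp_rot: [[0.54, 0.841, 0.003], [0.841, -0.54, -0.003], [-0.001, 0.005, -1.0]]
force: [1.7, -5.6, 2.4]
opening: 0.196
grasp_force: 30.0
```

```bash
python3 -c "
from h import *
lev()"
```

```text
t 18.53 board mm [ -29.5 -123.6] z 0.0735 yaw err -26.31 Fboard [ 2.33 -5.38] 2.39 open 0.196 tilt [ 0.003 -0.003]
theta 1.2203 r 70.13 Ftan(effort) 4.38 Frad 3.9 grip 30.00097633805126
Mz 0.06 total effort 5.26
```

>>> {"method": "send_rows", "body": {"plan": [[255,0,-0.0007,0.0001,0.01]]}}

```text
time_s: 18.62
position: [0.543, -0.128, 0.0735]
tcp_rot: [[0.549, 0.836, 0.004], [0.836, -0.549, -0.003], [-0.001, 0.005, -1.0]]
force: [0.3, -5.9, 3.7]
opening: 0.196
grasp_force: 30.0
```

```bash
python3 -c "
from h import *
lev()"
```

```text
t 18.62 board mm [ -29.8 -123.5] z 0.0735 yaw err -26.86 Fboard [ 0.91 -5.83] 3.66 open 0.196 tilt [ 0.004 -0.003]
theta 1.2245 r 70.14 Ftan(effort) 3.3 Frad 4.88 grip 30.000261808745563
Mz 0.16 total effort 5.54
```

>>> {"method": "send_rows", "body": {"plan": [[255,-0.0007,-0.0007,-0.0003,-0.01],[255,-0.0005,-0.0007,0,-0.005]]}}

```text
time_s: 18.78
position: [0.5427, -0.1279, 0.0737]
tcp_rot: [[0.537, 0.844, 0.008], [0.844, -0.537, -0.003], [0.002, 0.008, -1.0]]
force: [6.6, -2.2, -1.4]
opening: 0.196
grasp_force: 30.0
```

```bash
python3 -c "
from h import *
lev()"
```

```text
t 18.78 board mm [ -30.1 -123.4] z 0.0737 yaw err -26.07 Fboard [ 6.84 -1.45] -1.35 open 0.196 tilt [ 0.008 -0.003]
theta 1.2281 r 70.2 Ftan(effort) 6.8 Frad -1.62 grip 30.00218213070184
Mz -0.01 total effort 6.61
```

>>> {"method": "send_rows", "body": {"plan": [[255,0,-0.0007,0,0.007]]}}

```text
time_s: 18.87
position: [0.5424, -0.1276, 0.0737]
tcp_rot: [[0.543, 0.84, 0.008], [0.84, -0.543, -0.003], [0.002, 0.009, -1.0]]
force: [5.8, -2.8, -1.6]
opening: 0.197
grasp_force: 30.0
```

```bash
python3 -c "
from h import *
lev()"
```

```text
t 18.87 board mm [ -30.4 -123.2] z 0.0737 yaw err -26.48 Fboard [ 6.1  -2.13] -1.61 open 0.197 tilt [ 0.008 -0.003]
theta 1.2339 r 70.16 Ftan(effort) 6.42 Frad -0.72 grip 30.001100096851587
Mz 0.02 total effort 6.72
```

>>> {"method": "send_rows", "body": {"plan": [[255,0,-0.0007,0,0.009]]}}

```text
time_s: 18.95
position: [0.5419, -0.1273, 0.0736]
tcp_rot: [[0.551, 0.835, 0.008], [0.835, -0.551, -0.003], [0.002, 0.009, -1.0]]
force: [5.6, -2.2, -1.2]
opening: 0.199
grasp_force: 30.0
```

```bash
python3 -c "
from h import *
lev()"
```

```text
t 18.95 board mm [ -31.  -122.9] z 0.0736 yaw err -27.0 Fboard [ 5.8  -1.55] -1.15 open 0.199 tilt [ 0.008 -0.003]
theta 1.2425 r 70.14 Ftan(effort) 5.89 Frad -1.17 grip 30.00100859440863
Mz 0.04 total effort 6.42
```

>>> {"method": "send_rows", "body": {"plan": [[255,0,-0.0007,0,0.009]]}}

```text
time_s: 19.03
position: [0.5415, -0.127, 0.0737]
tcp_rot: [[0.558, 0.83, 0.009], [0.83, -0.558, -0.003], [0.002, 0.009, -1.0]]
force: [5.5, -3.3, -1.7]
opening: 0.194
grasp_force: 30.0
```

```bash
python3 -c "
from h import *
lev()"
```

```text
t 19.03 board mm [ -31.4 -122.7] z 0.0737 yaw err -27.52 Fboard [ 5.81 -2.62] -1.7 open 0.194 tilt [ 0.009 -0.003]
theta 1.2505 r 70.12 Ftan(effort) 6.37 Frad -0.26 grip 30.000502788461745
Mz 0.02 total effort 6.58
```

>>> {"method": "send_rows", "body": {"plan": [[255,0,-0.0007,0,0.009],[255,0,-0.0007,0,0.009]]}}

```text
time_s: 19.2
position: [0.5406, -0.1264, 0.0737]
tcp_rot: [[0.573, 0.82, 0.009], [0.82, -0.573, -0.004], [0.002, 0.01, -1.0]]
force: [5.7, -4.1, -1.7]
opening: 0.196
grasp_force: 30.0
```

```bash
python3 -c "
from h import *
lev()"
```

```text
t 19.2 board mm [ -32.4 -122.2] z 0.0737 yaw err -28.54 Fboard [ 6.16 -3.39] -1.71 open 0.196 tilt [ 0.009 -0.004]
theta 1.2661 r 70.1 Ftan(effort) 7.03 Frad 0.16 grip 30.000141207128763
Mz 0.06 total effort 7.85
```

>>> {"method": "send_rows", "body": {"plan": [[255,0,-0.0007,0,0.008],[255,0,-0.0007,0,0.008]]}}

```text
time_s: 19.37
position: [0.5397, -0.1257, 0.0737]
tcp_rot: [[0.586, 0.81, 0.01], [0.81, -0.586, -0.004], [0.002, 0.01, -1.0]]
force: [6.7, -4.0, -1.2]
opening: 0.198
grasp_force: 30.0
```

```bash
python3 -c "
from h import *
lev()"
```

```text
t 19.37 board mm [ -33.3 -121.6] z 0.0737 yaw err -29.45 Fboard [ 7.09 -3.21] -1.22 open 0.198 tilt [ 0.01  -0.004]
theta 1.2812 r 70.05 Ftan(effort) 7.76 Frad -0.55 grip 29.99980370979756
Mz 0.05 total effort 8.53
```

>>> {"method": "send_rows", "body": {"plan": [[255,0,-0.0007,0,0.007],[255,0,-0.0007,0,0.007]]}}

```text
time_s: 19.53
position: [0.5389, -0.1251, 0.0737]
tcp_rot: [[0.597, 0.802, 0.01], [0.802, -0.597, -0.005], [0.002, 0.011, -1.0]]
force: [7.8, -5.2, -2.5]
opening: 0.198
grasp_force: 30.0
```

```bash
python3 -c "
from h import *
lev()"
```

```text
t 19.53 board mm [ -34.2 -121.1] z 0.0737 yaw err -30.25 Fboard [ 8.34 -4.29] -2.49 open 0.198 tilt [ 0.01  -0.005]
theta 1.2957 r 70.03 Ftan(effort) 9.37 Frad -0.33 grip 29.99988719355315
Mz 0.01 total effort 9.56
```

>>> {"method": "send_rows", "body": {"plan": [[255,0,-0.0007,0,0.007],[255,0,-0.0007,0,0.007]]}}

```text
time_s: 19.7
position: [0.5382, -0.1245, 0.0738]
tcp_rot: [[0.608, 0.794, 0.011], [0.794, -0.608, -0.005], [0.003, 0.012, -1.0]]
force: [7.1, -5.2, -3.1]
opening: 0.198
grasp_force: 30.0
```

```bash
python3 -c "
from h import *
lev()"
```

```text
t 19.7 board mm [ -35.  -120.6] z 0.0738 yaw err -31.05 Fboard [ 7.61 -4.41] -3.11 open 0.198 tilt [ 0.011 -0.005]
theta 1.3089 r 70.0 Ftan(effort) 8.8 Frad 0.01 grip 30.000012014061213
Mz 0.0 total effort 8.82
```

>>> {"method": "send_rows", "body": {"plan": [[255,0,-0.0007,0,0.007],[255,0,-0.0007,0,0.007],[255,0,-0.0007,0,0.007]]}}

```text
time_s: 19.95
position: [0.537, -0.1236, 0.0739]
tcp_rot: [[0.625, 0.781, 0.012], [0.781, -0.625, -0.006], [0.003, 0.013, -1.0]]
force: [7.8, -6.0, -3.0]
opening: 0.198
grasp_force: 30.0
```

```bash
python3 -c "
from h import *
lev()"
```

```text
t 19.95 board mm [ -36.2 -119.8] z 0.0739 yaw err -32.25 Fboard [ 8.43 -5.05] -2.98 open 0.198 tilt [ 0.012 -0.006]
theta 1.3298 r 69.92 Ftan(effort) 9.82 Frad -0.05 grip 29.999808515422046
Mz 0.08 total effort 10.9
```

>>> {"method": "send_rows", "body": {"plan": [[255,0,-0.0007,0,0.007],[255,0,-0.0007,0,0.007]]}}

```text
time_s: 20.12
position: [0.5363, -0.123, 0.0739]
tcp_rot: [[0.635, 0.772, 0.013], [0.772, -0.635, -0.006], [0.003, 0.014, -1.0]]
force: [8.0, -5.6, -3.7]
opening: 0.195
grasp_force: 30.0
```

```bash
python3 -c "
from h import *
lev()"
```

```text
t 20.12 board mm [ -37.  -119.3] z 0.0739 yaw err -33.04 Fboard [ 8.58 -4.71] -3.7 open 0.195 tilt [ 0.013 -0.006]
theta 1.3436 r 69.88 Ftan(effort) 9.78 Frad -0.55 grip 29.999843523837626
Mz 0.11 total effort 11.33
```

>>> {"method": "send_rows", "body": {"plan": [[255,0,-0.0007,0,0.007],[255,0,-0.0007,0,0.007]]}}

```text
time_s: 20.28
position: [0.5355, -0.1224, 0.0739]
tcp_rot: [[0.646, 0.763, 0.014], [0.763, -0.646, -0.007], [0.004, 0.015, -1.0]]
force: [8.2, -7.3, -3.8]
opening: 0.199
grasp_force: 30.0
```

```bash
python3 -c "
from h import *
lev()"
```

```text
t 20.28 board mm [ -37.8 -118.8] z 0.0739 yaw err -33.85 Fboard [ 8.95 -6.37] -3.81 open 0.199 tilt [ 0.014 -0.007]
theta 1.3574 r 69.89 Ftan(effort) 10.97 Frad 0.51 grip 29.999862732365727
Mz 0.04 total effort 11.53
```

>>> {"method": "send_rows", "body": {"plan": [[255,0,-0.0007,0,0.007],[255,0,-0.0007,0,0.007]]}}

```text
time_s: 20.45
position: [0.5349, -0.1217, 0.074]
tcp_rot: [[0.657, 0.754, 0.015], [0.754, -0.657, -0.007], [0.004, 0.016, -1.0]]
force: [9.4, -7.1, -4.1]
opening: 0.196
grasp_force: 30.0
```

```bash
python3 -c "
from h import *
lev()"
```

```text
t 20.45 board mm [ -38.6 -118.2] z 0.074 yaw err -34.64 Fboard [10.13 -5.97] -4.06 open 0.196 tilt [ 0.015 -0.007]
theta 1.3708 r 69.81 Ftan(effort) 11.74 Frad -0.62 grip 29.999907868914306
Mz 0.08 total effort 12.82
```

>>> {"method": "send_rows", "body": {"plan": [[255,0,0.0014,0,0],[255,0,0.0014,0,-0.005],[0,0,0.0005,0,0],[0,0,0,0,0],[0,0,0,0,0],[0,0,0,0,0],[0,0,0,0,0],[0,0,0,0,0],[0,0,0,0,0],[0,0,0,0,0],[0,0,0,0,0],[0,0,0,0,0],[0,0,0,0,0]]}}

```text
time_s: 21.53
position: [0.5306, -0.1204, 0.0731]
tcp_rot: [[0.653, 0.758, -0.0], [0.758, -0.653, 0.0], [-0.0, -0.0, -1.0]]
force: [-0.7, -0.3, 0.7]
opening: 0.935
grasp_force: 0.0
```

```bash
python3 -c "
from h import *
lev()"
```

```text
t 21.53 board mm [ -43.  -117.4] z 0.0731 yaw err -34.33 Fboard [-0.64 -0.35] 0.74 open 0.935 tilt [-0.  0.]
theta 1.4282 r 71.66 Ftan(effort) -0.3 Frad 0.66 grip 0.0
Mz -0.0 total effort -0.31
```

>>> {"method": "send_rows", "body": {"plan": [[0,0,0,-0.01,0],[0,0,0,-0.02,0],[0,0,0,-0.03,0],[0,0,0,-0.03,0],[0,0,0,-0.03,0],[0,0,0,-0.03,0],[0,-0.04,0,0,0],[0,-0.04,0,0,0],[0,-0.04,0,0,0],[0,-0.04,0,0,0],[0,0,0,0,0],[0,0,0,0,0]]}}

```text
time_s: 22.53
position: [0.4251, -0.2432, 0.2238]
tcp_rot: [[0.656, 0.755, 0.001], [0.755, -0.656, -0.0], [0.0, 0.001, -1.0]]
force: [0.9, 0.1, -0.5]
opening: 1.0
grasp_force: 0.0
```

Run:
```python
from h import *
st()
a,d=capture('top');cv2.imwrite('pics/t5.png',cv2.resize(a[140:260,180:330],None,fx=5,fy=5,interpolation=cv2.INTER_CUBIC))
```

```text
t 22.53 board mm [-134.1 -251.2] z 0.2238 yaw err -34.61 Fboard [0.84 0.15] -0.5 open 1.0 tilt [ 0.001 -0.   ]
```

View pics/t5.png

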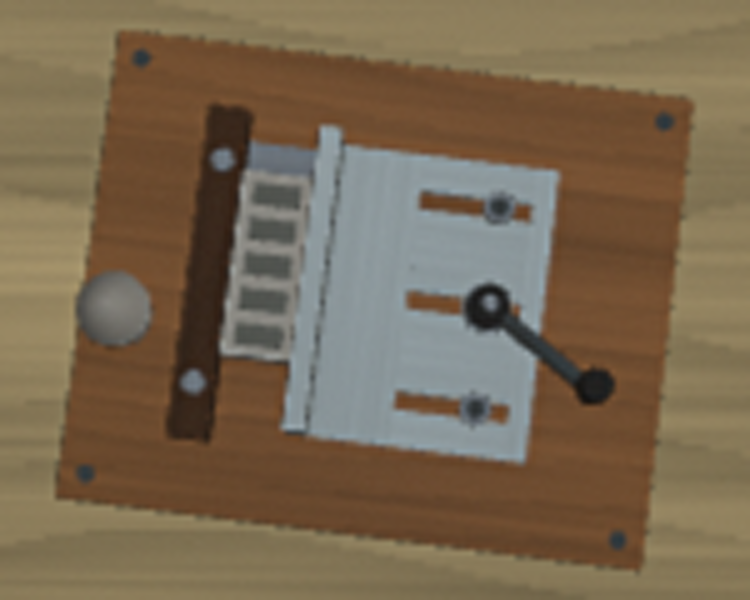

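Run:
```python
from h import *
f=lambda *a:np.array(a)/5+[180,140]-[.4,.4]
for n,q,z in [("handle",[(595,384)],.089),("wallfront",[(320,126),(283,430)],.084),("blocktop rail side",[(243,171),(220,355)],.045)]:
    w=(ray("top",f(*q),z)[:,:2]-b["c"])@b["R"]*1000;print(n,w.round(1).tolist())
    if n=="handle": d=w[0]-[0,-60];print(np.hypot(*d),-np.pi/4-np.arctan2(d[1],d[0]))
```

```text
handle [[-37.4, -117.7]]
68.77570349976901 1.3599084455966852
wallfront [[79.5, 39.2], [-80.0, 38.6]]
blocktop rail side [[56.4, 79.2], [-43.3, 78.8]]
```

```bash
python3 -c "
from rig import *
print(hand_in())"
```

```text
the job is handed in; nothing more can be done
None
```

The job is handed in: the fence is up at the free end of the marker strip, with the block pinched against the rail at about 5 N. The crank is tightened to a rise of about 5 N (roughly 1.36 rad in the last picture), and the gripper is clear of everything. On the way I turned the crank back from about 1.33 to 1.20 rad to measure the free-turning effort properly, then tightened it again.

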